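# Unstack the darts kit and put every piece back in its place

### The job

Someone has piled up the darts kit on the counter. Take the pile apart from the top down, one piece at a time, putting each in its own place before taking the next: stand the brass dart tube upright in the hole of its round wooden stand, set the chalk dish the right way up in the middle of the round cork mat, and lay the small flight box flat, lid up, in the small insert of the open drawer and then the large one in the large insert. Set everything down rather than dropping it, knock none of it over, and leave the spare bulb and the loose dart where they lie.

Things in the scene. Friction and masses are not known exactly. Their poses are not given: they have to be found in the camera images.
- dart_tube_mid (a point): Closed brass dart tube, a plain cylinder 26 mm in diameter and 110 mm tall, about 170 g, standing upright in the chalk dish at the top of the pile. This point is its centre, half-way up (55 mm above its foot); z runs up its axis.
- chalk_dish_mid (a point): White ceramic chalk dish, round and straight-sided: 54 mm outside diameter, 26 mm high, wall 3.5 mm, floor 5 mm thick, open at the top, about 110 g. At the start it stands on the small flight box with the tube in it. This point is its centre, 13 mm above its underside; z up.
- small_box_mid (a point): Small closed flight box, black plastic with a grey lid panel: 98 mm long (its x), 56 mm wide (its y), 32 mm high (z), about 100 g. At the start it lies on the large flight box, roughly in line with it. This point is its centre, 16 mm above its underside.
- large_box_mid (a point): Large closed flight box of the same make: 126 mm long (its x), 66 mm wide (its y), 36 mm high (z), about 160 g, lying on the counter at the bottom of the pile. This point is its centre, 18 mm above its underside.
- tube_stand_floor (a point): Fixed round wooden stand, 76 mm in diameter and 28 mm high, with an upright round hole 42 mm across in its middle, 22 mm deep. This point is the centre of the hole's floor, 6 mm above the counter, where the tube's foot is to stand; z up.
- cork_mat_top (a point): Fixed round cork mat, 88 mm in diameter, 5 mm thick, flat on the counter. This point is the centre of its upper face; z up.
- large_insert_floor (a point): Large baize-lined black plastic insert in the open drawer: a shallow fixed tray, inside 142 mm long (its x) and 82 mm wide (its y), with a rim 3 mm thick standing 7 mm above its floor. This point is the centre of its floor, 11 mm above the counter. It may lie left or right of the small one.
- small_insert_floor (a point): Small baize-lined black plastic insert in the same drawer: inside 114 mm long (its x) and 72 mm wide (its y), with a rim 3 mm thick standing 7 mm above its floor. This point is the centre of its floor, 11 mm above the counter. Drawer sides are 26 mm high, its front (robot side) 42 mm, the inserts 140 mm apart; the cabinet behind is 88 mm high, its face 90 mm beyond the inserts' centres.
- spare_bulb_mid (a point): Bystander: the spare frosted bulb lying in its open cardboard tray, 122 x 72 mm, 64 mm high. This point is its middle. To be left alone.
- dart_mid (a point): Bystander: a loose tungsten dart, about 160 mm long, lying on the counter. This point is at the middle of its barrel. To be left alone.
There are look-alikes about, which are no part of the job. What is shaped like the part that bears large_box_mid but green or purple is not meant.

How it is judged:
By the outcome, as a careful person would: the job done as asked, in the order asked, and still so for the second after the job is handed in, with the robot touching nothing.
It also fails if it takes over 112 s, if anything falls off the work surface, if the arm or the gripper's body presses on something with over 40 N, if the wrist force passes 120 N, or if a joint passes its speed limit or range.

### The arm

A 6-joint arm with a two-finger parallel gripper is mounted at the origin on the work surface. World frame = base frame: x ahead of the robot, y to its left, z up, the work surface at z = 0. Lengths are in m, angles in rad, forces in N, time in s.
With the tool pointing down it reaches from about 0.4 to 0.825 m from the base axis. Payload 7 kg.
Tool frame: the origin (TCP) lies midway between the tips of the shut fingers; the grasp point (between the pads) lies hold_point_z behind it (hold_point_z is the distance from the TCP to the grasp point, in m); z points along the fingers, y is the line along which they close (so a half turn about z gives the same grasp; the last joint's range is limited). The gripper opens to 88 mm and grips with 3 to 60 N. Pads are 19 mm wide; open, the fingers measure 130 mm over their backs; the gripper's body (78 mm by 193 mm) begins 47 mm behind the grasp point.
Start: joints at [1.398, 0.359, 0.012, 0, -1.224, -0.288], TCP at [0.3, 0.605, 0.227] pointing down, gripper open.
Joint ranges: [-3.07, 3.07], [-1.43, 2.12], [-1.02, 1.25], [-3.03, 1.67], [-3.05, -0], [-3.03, 3.03]. Speed limits (rad/s): [2.39, 2.39, 3.01, 3.14, 3.14, 3.14].

### API

Orientations are given as [roll, pitch, yaw] about the fixed x, y, z axes, in that order (R = Rz(yaw) Ry(pitch) Rx(roll)).
In Python, from station import * gives the robot as it stands.
- The arm moves only by the tool apply_moves, never from a script. Its argument "steps" is a list of rows, each an object with "translation": the shift along the world's x, y, z scaled (see below), a list of three; "rotation": the turn, a rotation vector about the world's x, y, z scaled (see below), a list of three. A call has exactly 10 rows; each row is the pose to reach, as a shift and turn from the pose commanded when the call began; what a row does not reach only later rows make up. The controller multiplies each number of a shift by 250 mm and each number of a turn by 30 degrees. A row lasts 1/12 s, in which the tool goes at most 41.7 mm and 7.16 degrees, less where a joint would pass 70% of its speed; a pose out of reach is approached as far as the arm can. A call with a number of a shift or a turn outside -1 to 1 is refused whole. A call with a gripper value outside its range is refused whole. "jaw" is the closure, from -1 (fully open) to 1 (shut), so that 0 is half open, set as the call begins (left out, the last holds). The fingers move at their own pace and stop on an object; "newtons" is the grip in N (left out, the last holds). Time passes only in rows, so rows that repeat a pose let the fingers close, or fill a call up. It gives the time, the measured TCP pose, the force, the opening and the grip force at its end, in the units of the state.
- get_state(): the state, without advancing time (a new reading comes with each control period).
- grab_frame(name): name is "scene" or "top" or "wrist"; returns the picture (400x640x3 uint8, blue, green, red); there is no depth.
- camera_model(name): a dict with "fx", "fy", "cx", "cy" (pixels), "xyz" and "rotation" of the camera in the world. Camera axes: x right, y down, z forward; pixel columns grow to the right and rows downward; lengths in m; the calibration is good to about 2 mm. A picture is of the moment at which its call begins: read the wrist's pose just before it. camera_model takes no time and is no camera call; for the wrist camera it gives the pose at the moment of the call.
- job_done(): hands the job in; it is judged then, once.
The state is a dict: "t": time; "q": joint angles; "qd": joint speeds; "joint_efforts": joint torques, N m; "eef_pos": TCP position; "ee_rot": TCP orientation; "force": force on the tool from outside, world axes, zero at the start; "moment": the same for the moment, N m; "width": finger opening in m; "gripper_force": force on a finger pad.
Only numpy, scipy, OpenCV 4.12 (cv2) and the standard library are available. Lean on these libraries where they do the work, as an engineer would, in place of code of your own. Each camera call takes 0.05 s, during which the arm holds its last target. There are 200 camera calls.

## Working session

There is one attempt and no reset: what is moved stays moved. The work goes in short steps, Python scripts to look and compute and a tool call to move; the robot and the scene stay as the last step left them, time stands still between calls to the robot, and variables do not carry over. Pictures are saved under pics/ and viewed, at most 14 in all, crops included, and the job is handed in when it is done.

Besides the shell and the picture viewer there is one more tool, called as name([rows], argument=value, ...), one row to a line, values as JSON. apply_moves: Moves the arm, as the interface text tells. Shifts and turns lie within -1 to 1; 1 stands for 250 mm of shift or 30 degrees of turn. Its arguments: {"type":"object","properties":{"steps":{"type":"array"},"jaw":{"type":"number"},"newtons":{"type":"number"}},"required":["steps"]}

```bash
ls; mkdir -p pics
python3 - <<'E'
from station import *
import cv2
s=get_state(); print({k:s[k] for k in s})
for n in("scene","top","wrist"):
    im=grab_frame(n); cv2.imwrite(f"pics/{n}0.png",im); print(n,camera_model(n))
E
```

```text
pics
{'t': 0.0, 'q': array([ 1.39810394e+00,  3.59427565e-01,  1.10441682e-02, -3.32566422e-04,
       -1.22414150e+00, -2.88115489e-01]), 'qd': array([-0.00163039, -0.00020236, -0.00038506,  0.00288706,  0.00122144,
        0.00082653]), 'joint_efforts': array([ 1.85792938e-03, -5.82717919e+01,  2.93053794e+01,  6.99704424e+00,
        6.73410657e-03, -1.72020459e-04]), 'eef_pos': array([0.2999531 , 0.6041236 , 0.22559318]), 'ee_rot': array([ 3.13984650e+00, -1.91467040e-04, -4.60920968e-01]), 'force': array([-0.77319189,  0.14764751,  0.20876846]), 'moment': array([-0.0261221 , -0.0248085 ,  0.00687259]), 'gripper_force': 0.0, 'width': 0.08759090407377118}
scene {'fx': 368.1612156497161, 'fy': 368.1612156497161, 'cx': 317.02686391203383, 'cy': 199.66428706024914, 'xyz': array([ 1.05404804, -0.3284482 ,  0.6305955 ]), 'rotation': array([-2.21428127,  0.01346786,  1.14782233])}
top {'fx': 397.053219712012, 'fy': 397.053219712012, 'cx': 322.14874125300486, 'cy': 200.0191991939295, 'xyz': array([ 0.18363768, -0.06543742,  1.18615846]), 'rotation': array([-2.91790501, -0.0034141 , -1.58286127])}
wrist {'fx': 344.2511611202263, 'fy': 344.2511611202263, 'cx': 319.9526977315569, 'cy': 198.4905450732999, 'xyz': array([0.36684749, 0.5718828 , 0.38448501]), 'rotation': array([ 2.86491069e+00, -1.79150696e-03, -2.03306526e+00])}
```

View pics/scene0.png

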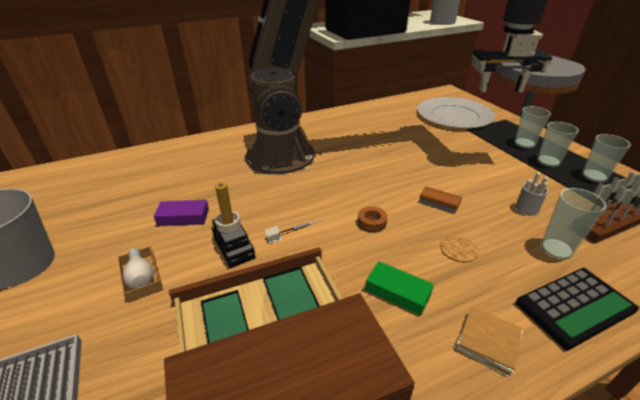

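View pics/top0.png

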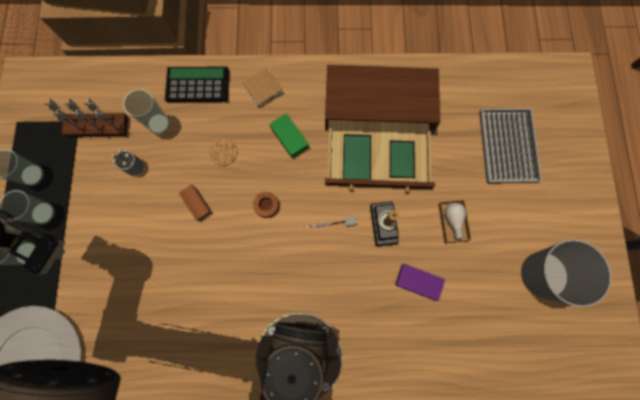

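The pile is at top px (385,222). Other boxes of that shape are the purple one at (420,282) and the green one at (289,135), neither of them wanted. The black box at the bottom of the pile is the one meant. The stand is the ring at (265,204), and the brown block at (195,203) is not it. The cork mat is the round disc at (224,152), and the square coaster at (263,87) is not it. The inserts are at (357,157), the large one, and (402,160), the small one. I'll make a close crop and rough positions.

```bash
cat > h.py <<'E'
from station import *
import numpy as np, cv2
from scipy.spatial.transform import Rotation as R
def rot(m): return R.from_euler('xyz',m['rotation']).as_matrix()
def ray(m,u,v): return rot(m)@np.array([(u-m['cx'])/m['fx'],(v-m['cy'])/m['fy'],1.])
def onz(m,u,v,z):
    d=ray(m,u,v); return m['xyz']+d*(z-m['xyz'][2])/d[2]
def proj(m,p):
    c=rot(m).T@(np.asarray(p,float)-m['xyz']); return np.array([m['fx']*c[0]/c[2]+m['cx'],m['fy']*c[1]/c[2]+m['cy']])
def two(m1,a,m2,b):
    d1,d2=ray(m1,*a),ray(m2,*b); A=np.c_[d1,-d2]; t=np.linalg.lstsq(A,m2['xyz']-m1['xyz'],rcond=None)[0]
    p,q=m1['xyz']+t[0]*d1,m2['xyz']+t[1]*d2; return (p+q)/2,np.linalg.norm(p-q)
def snap(n,f):
    s=get_state(); m=camera_model(n); im=grab_frame(n); cv2.imwrite(f,im); return s,m,im
E
python3 - <<'E'
from h import *
t=camera_model('top'); im=cv2.imread('pics/top0.png'); sc=cv2.imread('pics/scene0.png')
for n,u,v,z in [('stand',265,204,.028),('mat',224,152,.005),('Lins',357,157,.011),('Sins',402,160,.011),('pile',385,222,.036),('bulb',455,222,.03),('dartTail',350,221,.01),('dartTip',308,227,.005)]:
    print(n,onz(t,u,v,z).round(4))
hsv=cv2.cvtColor(im,cv2.COLOR_BGR2HSV)
g=cv2.inRange(hsv,(60,100,30),(90,255,150)); g[:130]=0
for c in cv2.findContours(g,0,2)[0]:
    if cv2.contourArea(c)>200:
        b=cv2.boxPoints(cv2.minAreaRect(c)); P=np.array([onz(t,*p,.011)[:2] for p in b]); print(P.mean(0).round(4),np.linalg.norm(P[1]-P[0]).round(3),np.linalg.norm(P[2]-P[1]).round(3),P.round(3).tolist())
print('tube',two(t,(393,214),camera_model('scene'),(222,186)))
a=cv2.resize(im[120:250,200:480],(800,371),interpolation=2); b=cv2.resize(sc[170:280,150:350],(411,226),interpolation=2)
b=cv2.copyMakeBorder(b,0,0,0,800-411,0); cv2.imwrite('pics/crop0.png',np.vstack([a,b]))
E
```

```text
stand [0.4368 0.098  0.028 ]
mat [0.6101 0.233  0.005 ]
Lins [ 0.587  -0.1828  0.011 ]
Sins [ 0.5757 -0.3224  0.011 ]
pile [ 0.377  -0.2562  0.036 ]
bulb [ 0.3756 -0.464   0.03  ]
dartTail [ 0.3856 -0.1555  0.01  ]
dartTip [ 0.3696 -0.0292  0.005 ]
[ 0.5794 -0.3227] 0.063 0.105 [[0.632, -0.294], [0.631, -0.357], [0.527, -0.351], [0.528, -0.289]]
[ 0.5895 -0.1813] 0.073 0.134 [[0.657, -0.147], [0.656, -0.22], [0.522, -0.215], [0.523, -0.144]]
[0.6534 0.0241] 0.061 0.106 [[0.679, 0.078], [0.716, 0.029], [0.627, -0.029], [0.592, 0.019]]
tube (array([ 0.37321782, -0.25334607,  0.18142993]), np.float64(0.000689505751992502))
```

View pics/crop0.png

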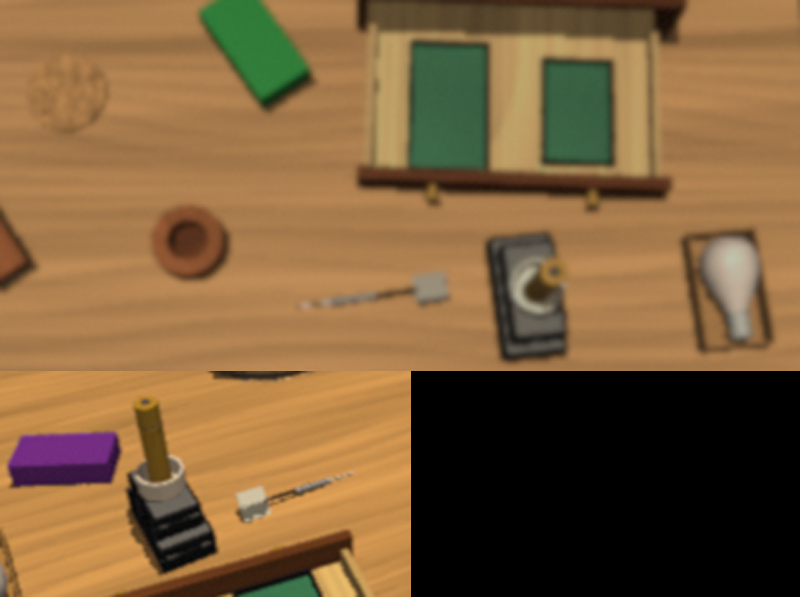

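The crop confirms the black two-box pile with the dish and tube on it. The tube top triangulates to z = 0.181 against an expected 0.183. The stand's hole, the round mat and the green-baize inserts also show, the left one being larger (134x73 mm seen, against 105x63). Now I'll set out, swinging round at a safe radius.

apply_moves([
  {"translation": [0.1,-0.1,0.1],"rotation": [0,0,0.1]},
  {"translation": [0.2,-0.2,0.2],"rotation": [0,0,0.25]},
  {"translation": [0.35,-0.35,0.3],"rotation": [0,0,0.4]},
  {"translation": [0.5,-0.5,0.4],"rotation": [0,0,0.6]},
  {"translation": [0.65,-0.65,0.4],"rotation": [0,0,0.75]},
  {"translation": [0.75,-0.8,0.4],"rotation": [0,0,0.88]},
  {"translation": [0.8,-1,0.4],"rotation": [0,0,0.88]},
  {"translation": [0.8,-1,0.4],"rotation": [0,0,0.88]},
  {"translation": [0.8,-1,0.4],"rotation": [0,0,0.88]},
  {"translation": [0.8,-1,0.4],"rotation": [0,0,0.88]},
], jaw=-1, newtons=20)

```text
t: 0.98
eef_pos: [0.5016, 0.3512, 0.3272]
ee_rot: [-3.141, -0.0, -0.004]
force: [0.1, 0.7, 0.3]
width: 0.0876
gripper_force: 0.0
```

apply_moves([
  {"translation": [0,-0.15,0],"rotation": [0,0,0]},
  {"translation": [0,-0.3,0],"rotation": [0,0,0]},
  {"translation": [0,-0.45,0],"rotation": [0,0,0]},
  {"translation": [0,-0.6,0],"rotation": [0,0,0]},
  {"translation": [0,-0.75,0],"rotation": [0,0,0]},
  {"translation": [0,-0.9,0],"rotation": [0,0,0]},
  {"translation": [0,-1,0],"rotation": [0,0,0]},
  {"translation": [0,-1,0],"rotation": [0,0,0]},
  {"translation": [0,-1,0],"rotation": [0,0,0]},
  {"translation": [0,-1,0],"rotation": [0,0,0]},
])

```text
t: 1.82
eef_pos: [0.5002, 0.1052, 0.3265]
ee_rot: [-3.141, -0.0, -0.0]
force: [0.2, 0.6, 0.2]
width: 0.0876
gripper_force: 0.0
```

Run:
```python
import station
print([n for n in dir(station) if not n.startswith('_')], getattr(station,'hold_point_z',None))
from h import *
s,m,im=snap('wrist','pics/w1.png'); print(s['t'],s['eef_pos'],s['ee_rot'],s['q'],m)
```

```text
['Unreachable', 'camera_model', 'get_state', 'grab_frame', 'hold_point_z', 'job_done'] 0.0188
1.8167 [0.50019736 0.10515919 0.32646007] [-3.14128908e+00 -2.00228784e-06 -1.60534826e-04] [ 5.91679202e-01  3.34355484e-02 -1.74078608e-01 -2.56329523e-04
 -1.36311116e+00  9.79009422e-01] {'fx': 344.2511611202263, 'fy': 344.2511611202263, 'cx': 319.9526977315569, 'cy': 198.4905450732999, 'xyz': array([0.57466756, 0.10539543, 0.48507358]), 'rotation': array([ 2.86438087e+00, -5.43682897e-04, -1.57233662e+00])}
```

View pics/w1.png

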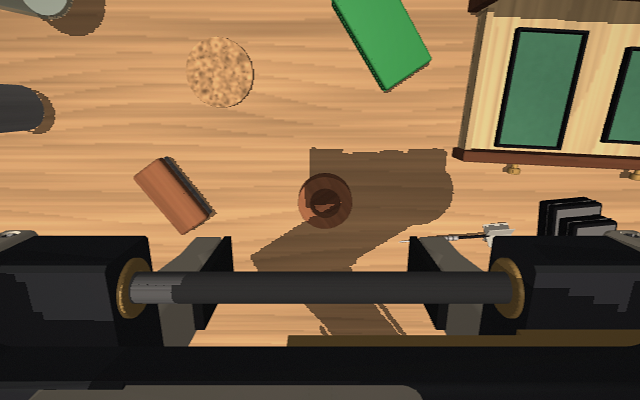

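The wrist view shows the mat at (220,72), the stand at (325,201), the large insert at (542,90), and the gripper filling the rows below 235. I'll move on over the drawer and pile.

apply_moves([
  {"translation": [0,-0.15,0],"rotation": [0,0,0]},
  {"translation": [0,-0.3,0],"rotation": [0,0,0]},
  {"translation": [0,-0.45,0],"rotation": [0,0,0]},
  {"translation": [0,-0.6,0],"rotation": [0,0,0]},
  {"translation": [0,-0.75,0],"rotation": [0,0,0]},
  {"translation": [0,-0.9,0],"rotation": [0,0,0]},
  {"translation": [0,-1,0],"rotation": [0,0,0]},
  {"translation": [0,-1,0],"rotation": [0,0,0]},
  {"translation": [0,-1,0],"rotation": [0,0,0]},
  {"translation": [0,-1,0],"rotation": [0,0,0]},
])

```text
t: 2.7
eef_pos: [0.5005, -0.1445, 0.3262]
ee_rot: [-3.141, 0.001, 0.0]
force: [0.3, 1.2, 0.4]
width: 0.0878
gripper_force: 0.0
```

Run:
```python
from h import *
import pickle
s,m,im=snap('wrist','pics/w2.png'); pickle.dump(m,open('w2.pkl','wb')); print(s['eef_pos'])
```

```text
[ 0.50054918 -0.14453826  0.32615621]
```

apply_moves([
  {"translation": [-0.1,-0.1,0],"rotation": [0,0,0]},
  {"translation": [-0.2,-0.2,0],"rotation": [0,0,0]},
  {"translation": [-0.3,-0.3,0],"rotation": [0,0,0]},
  {"translation": [-0.36,-0.4,0],"rotation": [0,0,0]},
  {"translation": [-0.36,-0.44,0],"rotation": [0,0,0]},
  {"translation": [-0.36,-0.44,0],"rotation": [0,0,0]},
  {"translation": [-0.36,-0.44,0],"rotation": [0,0,0]},
  {"translation": [-0.36,-0.44,0],"rotation": [0,0,0]},
  {"translation": [-0.36,-0.44,0],"rotation": [0,0,0]},
  {"translation": [-0.36,-0.44,0],"rotation": [0,0,0]},
])

```text
t: 3.58
eef_pos: [0.4107, -0.2546, 0.3264]
ee_rot: [-3.141, 0.0, 0.002]
force: [-0.1, -0.0, 0.2]
width: 0.0879
gripper_force: 0.0
```

Run:
```python
from h import *
import pickle
s,m,im=snap('wrist','pics/w3.png'); pickle.dump(m,open('w3.pkl','wb')); print(s['eef_pos'])
a=cv2.imread('pics/w2.png')[:240]; b=im[:280]
cv2.imwrite('pics/v23.png',np.vstack([a,b]))
```

```text
[ 0.41072495 -0.25456543  0.32644045]
```

View pics/v23.png

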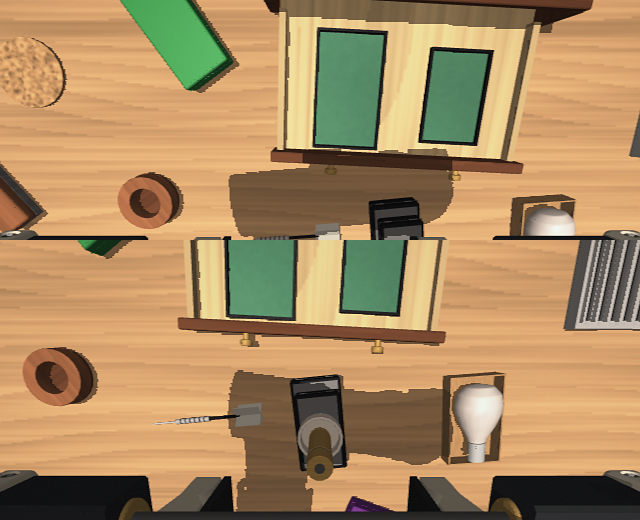

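Upper half (w2): the large insert is at about (350,90), the small at (456,97), the stand at (150,200). Lower half (w3): the tube top is at (320,229) and the dish rim at about (320,198), on the small box whose far lid edge is at row ~153. Next I'll compute positions.

Run:
```python
from h import *
import pickle
m2=pickle.load(open('w2.pkl','rb')); m3=pickle.load(open('w3.pkl','rb'))
im1,im2,im3=[cv2.imread(f'pics/w{i}.png') for i in (1,2,3)]
m1=dict(m2); m1['xyz']=np.array([0.57466756,0.10539543,0.48507358]); m1['rotation']=np.array([2.86438087,-5.43682897e-04,-1.57233662])
def quad(im,m,lo,hi,z,roi,amin=300):
    h=cv2.cvtColor(im,cv2.COLOR_BGR2HSV); k=cv2.inRange(h,lo,hi); q=np.zeros_like(k); x0,y0,x1,y1=roi; q[y0:y1,x0:x1]=k[y0:y1,x0:x1]
    for c in cv2.findContours(q,0,2)[0]:
        if cv2.contourArea(c)>amin:
            W=np.array([onz(m,*p,z)[:2] for p in c[:,0].astype(float)],np.float32)
            r=cv2.minAreaRect(W*1000); print(np.round(r[0],1),np.round(r[1],1),round(r[2],1), 'px',cv2.boundingRect(c))
print('inserts');quad(im2,m2,(60,80,30),(90,255,170),.011,(290,20,520,160),1000)
print('stand w2');quad(im2,m2,(0,110,20),(12,255,200),.028,(110,165,190,236))
print('mat');quad(im1,m1,(10,60,60),(25,200,255),.005,(180,30,260,115))
print('small lid');quad(im3,m3,(0,0,55),(180,60,140),.068,(285,140,360,232),100)
print('tube top',onz(m3,320,229,.183),'dish rim',onz(m3,320,198,.094))
print('stand w1',onz(m1,325,201,.028),onz(m1,325,203,.028),'w2',onz(m2,149,200,.028),'mat',onz(m1,219.7,72.5,.005))
sc=camera_model('scene'); print('tube proj in scene',proj(sc,onz(m3,320,229,.183)))
```

```text
inserts
[ 578.3 -321.4] [ 70.4 112.3] 86.9 px (422, 51, 66, 91)
[ 586.5 -181. ] [ 81.4 140.2] 87.2 px (315, 32, 69, 115)
stand w2
[441.4  92.5] [74.5 86.9] 25.4 px (118, 173, 61, 56)
mat
[609.3 238.7] [112.1 103.9] 89.9 px (180, 30, 80, 85)
small lid
[ 375.6 -253.9] [89.3 56.9] 0.0 px (297, 156, 46, 70)
[ 432.2 -244. ] [11.  44.2] 7.6 px (293, 142, 38, 12)
tube top [ 0.36956527 -0.25443075  0.183     ] dish rim [ 0.37451878 -0.25450103  0.094     ]
stand w1 [0.44099154 0.09837081 0.028     ] [0.43810431 0.09836367 0.028     ] w2 [0.44297567 0.09169373 0.028     ] mat [0.61027712 0.23670712 0.005     ]
tube proj in scene [220.83723728 184.65334302]
```

apply_moves([
  {"translation": [-0.08,0,0],"rotation": [0,0,0]},
  {"translation": [-0.158,0,-0.05],"rotation": [0,0,0]},
  {"translation": [-0.158,0,-0.16],"rotation": [0,0,0]},
  {"translation": [-0.158,0,-0.28],"rotation": [0,0,0]},
  {"translation": [-0.158,0,-0.4],"rotation": [0,0,0]},
  {"translation": [-0.158,0,-0.52],"rotation": [0,0,0]},
  {"translation": [-0.158,0,-0.64],"rotation": [0,0,0]},
  {"translation": [-0.158,0,-0.73],"rotation": [0,0,0]},
  {"translation": [-0.158,0,-0.77],"rotation": [0,0,0]},
  {"translation": [-0.158,0,-0.774],"rotation": [0,0,0]},
])

```text
t: 4.47
eef_pos: [0.3693, -0.2547, 0.1307]
ee_rot: [-3.14, 0.004, 0.0]
force: [-0.2, 0.9, -0.3]
width: 0.0875
gripper_force: 0.0
```

apply_moves([
  {"translation": [0,0,0],"rotation": [0,0,0]},
  {"translation": [0,0,0],"rotation": [0,0,0]},
  {"translation": [0,0,0],"rotation": [0,0,0]},
  {"translation": [0,0,0],"rotation": [0,0,0]},
  {"translation": [0,0,0],"rotation": [0,0,0]},
  {"translation": [0,0,0],"rotation": [0,0,0]},
  {"translation": [0,0,0],"rotation": [0,0,0]},
  {"translation": [0,0,0],"rotation": [0,0,0]},
  {"translation": [0,0,0],"rotation": [0,0,0]},
  {"translation": [0,0,0],"rotation": [0,0,0]},
], jaw=1, newtons=20)

```text
t: 5.3
eef_pos: [0.3706, -0.2554, 0.1331]
ee_rot: [-3.142, 0.0, -0.0]
force: [0.0, 1.1, 0.8]
width: 0.0263
gripper_force: 0.2
```

apply_moves([
  {"translation": [0,0,0],"rotation": [0,0,0]},
  {"translation": [0,0,0],"rotation": [0,0,0]},
  {"translation": [0,0,0],"rotation": [0,0,0]},
  {"translation": [0,0,0.02],"rotation": [0,0,0]},
  {"translation": [0,0,0.06],"rotation": [0,0,0]},
  {"translation": [0,0,0.12],"rotation": [0,0,0]},
  {"translation": [0,0,0.2],"rotation": [0,0,0]},
  {"translation": [0.02,0,0.28],"rotation": [0,0,0]},
  {"translation": [0.06,0,0.32],"rotation": [0,0,0]},
  {"translation": [0.1,0,0.34],"rotation": [0,0,0]},
])

```text
t: 6.13
eef_pos: [0.3966, -0.2557, 0.2202]
ee_rot: [3.141, -0.003, -0.0]
force: [0.3, -0.2, -2.1]
width: 0.0258
gripper_force: 20.0
```

apply_moves([
  {"translation": [0.05,0.05,0],"rotation": [0,0,0]},
  {"translation": [0.1,0.13,0],"rotation": [0,0,0]},
  {"translation": [0.15,0.25,0],"rotation": [0,0,0]},
  {"translation": [0.2,0.37,0],"rotation": [0,0,0]},
  {"translation": [0.2,0.49,0],"rotation": [0,0,0]},
  {"translation": [0.2,0.61,0],"rotation": [0,0,0]},
  {"translation": [0.2,0.73,0],"rotation": [0,0,0]},
  {"translation": [0.2,0.83,0],"rotation": [0,0,0]},
  {"translation": [0.2,0.9,0],"rotation": [0,0,0]},
  {"translation": [0.2,0.92,0],"rotation": [0,0,0]},
])

```text
t: 6.97
eef_pos: [0.4456, -0.0232, 0.2176]
ee_rot: [-3.141, 0.001, 0.002]
force: [0.3, -0.5, -1.5]
width: 0.0253
gripper_force: 20.0
```

Run:
```python
from h import *
import pickle
s,m,im=snap('wrist','pics/w4.png'); pickle.dump(m,open('w4.pkl','wb')); print(s['eef_pos'])
_,t,ti=snap('top','pics/top4.png'); _,c,ci=snap('scene','pics/scene4.png')
u,v=proj(m,(.44,.098,.028)); print(u,v)
u,v=int(u),int(v); y0=max(v-60,0);x0=max(u-80,0); print(x0,y0)
a=cv2.resize(im[y0:y0+120,x0:x0+160],(480,360),interpolation=2)
b=cv2.resize(ci[200:275,190:290],(320,240),interpolation=2); c2=cv2.resize(ti[195:255,350:430],(320,240),interpolation=2)
L=np.zeros((480,480,3),np.uint8); L[:360]=a
cv2.imwrite('pics/v4.png',np.hstack([L,np.vstack([b,c2])]))
```

```text
[ 0.4455925  -0.02322196  0.21762436]
203.12609375260828 180.66672277427094
123 120
```

View pics/v4.png

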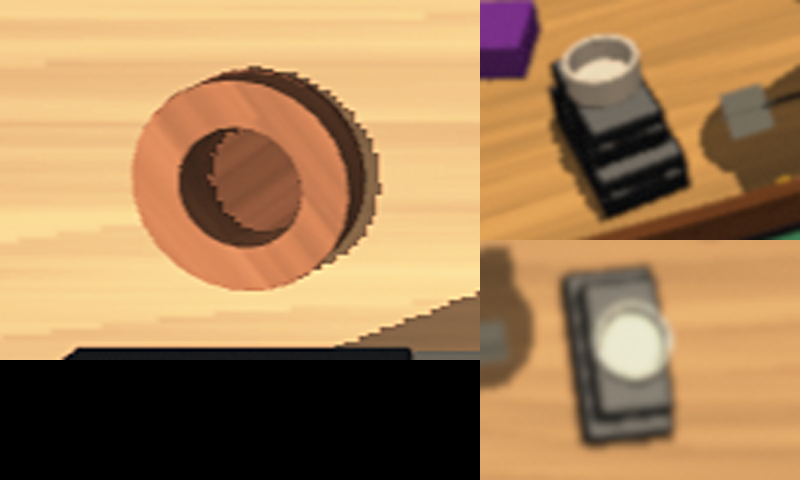

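The hole rim centre is at wrist px (203,182), which puts it at (0.438, 0.098). The dish is on the small box with its rim at top px (388,220) and scene px (227,221). I'll go over the hole.

apply_moves([
  {"translation": [0,0.04,0],"rotation": [0,0,0]},
  {"translation": [-0.01,0.12,0],"rotation": [0,0,0]},
  {"translation": [-0.02,0.22,0],"rotation": [0,0,0]},
  {"translation": [-0.03,0.33,0],"rotation": [0,0,0]},
  {"translation": [-0.03,0.43,-0.06],"rotation": [0,0,0]},
  {"translation": [-0.03,0.48,-0.14],"rotation": [0,0,0]},
  {"translation": [-0.03,0.494,-0.24],"rotation": [0,0,0]},
  {"translation": [-0.03,0.494,-0.34],"rotation": [0,0,0]},
  {"translation": [-0.03,0.494,-0.41],"rotation": [0,0,0]},
  {"translation": [-0.03,0.494,-0.43],"rotation": [0,0,0]},
])

```text
t: 7.95
eef_pos: [0.4366, 0.0967, 0.1078]
ee_rot: [3.139, 0.004, -0.002]
force: [0.3, 0.0, -0.9]
width: 0.0253
gripper_force: 20.0
```

Run:
```python
from h import *
import pickle
t=camera_model('top');c=camera_model('scene')
print('dish rim',two(t,(388.3,220.3),c,(227.5,220.9)),onz(t,388.3,220.3,.094))
s=get_state();print(s['eef_pos'],s['force'])
_,c,im=snap('scene','pics/scene5.png'); 
print('stand hole',proj(c,(.438,.098,.028)),'tube foot',proj(c,(s['eef_pos'][0],s['eef_pos'][1],s['eef_pos'][2]-.06)))
_,t,ti=snap('top','pics/top5.png')
a=cv2.resize(im[150:250,320:430],(440,400),interpolation=2); b=cv2.resize(ti[160:250,220:300],(356,400),interpolation=2)
cv2.imwrite('pics/v5.png',np.hstack([a,b]))
```

```text
dish rim (array([ 0.37358286, -0.25714519,  0.0848915 ]), np.float64(0.0009472048855621267)) [ 0.37192448 -0.25602554  0.094     ]
[0.43657926 0.09665496 0.10776791] [ 0.2946271   0.01226394 -0.91990376]
stand hole [372.8779545  214.58697292] tube foot [372.73318744 208.39603529]
```

View pics/v5.png

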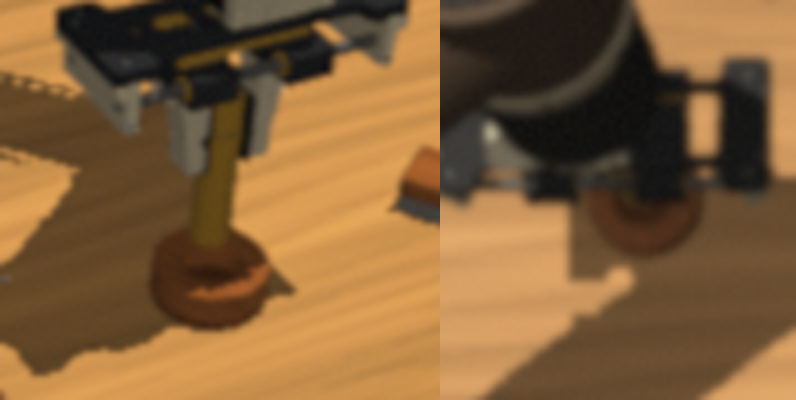

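The tube hangs plumb over the ring, with its foot at crop (210,245) and the hole just in front below it. I'll lower it slowly.

apply_moves([
  {"translation": [0,0,-0.01],"rotation": [0,0,0]},
  {"translation": [0,0,-0.03],"rotation": [0,0,0]},
  {"translation": [0,0,-0.05],"rotation": [0,0,0]},
  {"translation": [0,0,-0.07],"rotation": [0,0,0]},
  {"translation": [0,0,-0.09],"rotation": [0,0,0]},
  {"translation": [0,0,-0.11],"rotation": [0,0,0]},
  {"translation": [0,0,-0.125],"rotation": [0,0,0]},
  {"translation": [0,0,-0.14],"rotation": [0,0,0]},
  {"translation": [0,0,-0.15],"rotation": [0,0,0]},
  {"translation": [0,0,-0.15],"rotation": [0,0,0]},
])

```text
t: 8.88
eef_pos: [0.4379, 0.0979, 0.0725]
ee_rot: [3.141, 0.001, -0.0]
force: [0.2, 0.1, -1.4]
width: 0.0257
gripper_force: 20.0
```

apply_moves([
  {"translation": [0,0,-0.006],"rotation": [0,0,0]},
  {"translation": [0,0,-0.01],"rotation": [0,0,0]},
  {"translation": [0,0,-0.014],"rotation": [0,0,0]},
  {"translation": [0,0,-0.018],"rotation": [0,0,0]},
  {"translation": [0,0,-0.021],"rotation": [0,0,0]},
  {"translation": [0,0,-0.024],"rotation": [0,0,0]},
  {"translation": [0,0,-0.026],"rotation": [0,0,0]},
  {"translation": [0,0,-0.026],"rotation": [0,0,0]},
  {"translation": [0,0,-0.026],"rotation": [0,0,0]},
  {"translation": [0,0,-0.026],"rotation": [0,0,0]},
])

```text
t: 9.72
eef_pos: [0.4382, 0.0981, 0.0666]
ee_rot: [-3.142, -0.0, -0.0]
force: [-1.0, -0.2, -0.6]
width: 0.0255
gripper_force: 20.0
```

apply_moves([
  {"translation": [0,0,-0.002],"rotation": [0,0,0]},
  {"translation": [0,0,-0.004],"rotation": [0,0,0]},
  {"translation": [0,0,-0.004],"rotation": [0,0,0]},
  {"translation": [0,0,-0.004],"rotation": [0,0,0]},
  {"translation": [0,0,-0.004],"rotation": [0,0,0]},
  {"translation": [0,0,-0.004],"rotation": [0,0,0]},
  {"translation": [0,0,-0.004],"rotation": [0,0,0]},
  {"translation": [0,0,-0.004],"rotation": [0,0,0]},
  {"translation": [0,0,-0.004],"rotation": [0,0,0]},
  {"translation": [0,0,-0.004],"rotation": [0,0,0]},
])

```text
t: 10.55
eef_pos: [0.4384, 0.0982, 0.066]
ee_rot: [-3.141, -0.001, 0.0]
force: [-1.9, -0.4, 5.4]
width: 0.0253
gripper_force: 20.0
```

The force rose to 5.4 N with the foot at z = 0.006, so the tube is on the floor of the hole. I'll release and rise.

apply_moves([
  {"translation": [0,0,0],"rotation": [0,0,0]},
  {"translation": [0,0,0],"rotation": [0,0,0]},
  {"translation": [0,0,0],"rotation": [0,0,0]},
  {"translation": [0,0,0],"rotation": [0,0,0]},
  {"translation": [0,0,0],"rotation": [0,0,0]},
  {"translation": [0,0,0],"rotation": [0,0,0]},
  {"translation": [0,0,0],"rotation": [0,0,0]},
  {"translation": [0,0,0],"rotation": [0,0,0]},
  {"translation": [0,0,0.02],"rotation": [0,0,0]},
  {"translation": [0,0,0.05],"rotation": [0,0,0]},
], jaw=-1)

```text
t: 11.38
eef_pos: [0.4377, 0.0977, 0.078]
ee_rot: [3.141, 0.001, -0.0]
force: [0.4, 0.3, 0.5]
width: 0.0847
gripper_force: 0.0
```

apply_moves([
  {"translation": [0,0,0.1],"rotation": [0,0,0]},
  {"translation": [0,0,0.2],"rotation": [0,0,0]},
  {"translation": [0,0,0.32],"rotation": [0,0,0]},
  {"translation": [0,0,0.44],"rotation": [0,0,0]},
  {"translation": [0,0,0.54],"rotation": [0,0,0]},
  {"translation": [0,0,0.6],"rotation": [0,0,0]},
  {"translation": [0,-0.12,0.62],"rotation": [0,0,0]},
  {"translation": [0,-0.26,0.62],"rotation": [0,0,0]},
  {"translation": [0,-0.4,0.62],"rotation": [0,0,0]},
  {"translation": [0,-0.52,0.62],"rotation": [0,0,0]},
])

```text
t: 12.22
eef_pos: [0.4378, -0.0334, 0.2343]
ee_rot: [-3.141, -0.002, 0.001]
force: [0.5, 0.1, -0.6]
width: 0.088
gripper_force: 0.0
```

Run:
```python
from h import *
s,m,im=snap('scene','pics/scene6.png'); _,t,ti=snap('top','pics/top6.png'); print(s['eef_pos'])
print('tube proj if upright: foot/top scene',proj(m,(.438,.098,.028)),proj(m,(.438,.098,.116)))
a=cv2.resize(im[150:250,320:430],(440,400),interpolation=2); b=cv2.resize(ti[195:255,350:430],(356,267),interpolation=2)
cv2.imwrite('pics/v6.png',np.hstack([a,cv2.copyMakeBorder(b,0,133,0,0,0)]))
```

```text
[ 0.43775093 -0.03342659  0.23430466]
tube proj if upright: foot/top scene [372.8779545  214.58697292] [375.67848972 186.57512377]
```

View pics/v6.png

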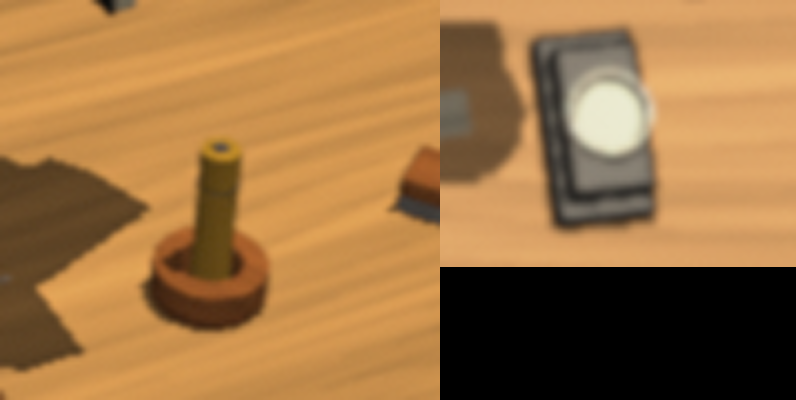

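The tube stands upright in the stand's hole. On the pile, the dish rim is at top px (388,220), i.e. (0.3725,-0.256), and the boxes are yawed about 6–8°. On to the dish.

apply_moves([
  {"translation": [0,-0.1,0],"rotation": [0,0,0]},
  {"translation": [-0.02,-0.22,0],"rotation": [0,0,0]},
  {"translation": [-0.06,-0.36,0],"rotation": [0,0,0]},
  {"translation": [-0.12,-0.5,0],"rotation": [0,0,0]},
  {"translation": [-0.18,-0.64,0],"rotation": [0,0,0]},
  {"translation": [-0.23,-0.77,-0.06],"rotation": [0,0,0]},
  {"translation": [-0.262,-0.85,-0.16],"rotation": [0,0,0]},
  {"translation": [-0.262,-0.89,-0.28],"rotation": [0,0,0]},
  {"translation": [-0.262,-0.89,-0.38],"rotation": [0,0,0]},
  {"translation": [-0.262,-0.89,-0.416],"rotation": [0,0,0]},
])

```text
t: 13.15
eef_pos: [0.3706, -0.2543, 0.1265]
ee_rot: [-3.14, 0.004, -0.002]
force: [-0.1, -0.0, -0.3]
width: 0.0876
gripper_force: 0.0
```

Run:
```python
from h import *
t=camera_model('top'); s=get_state(); print(s['eef_pos'])
k=lambda x,y:((x-440)/4.45+350,y/4.45+195)
for z,q in((.068,[(558,52),(633,45),(655,188),(580,195)]),(.036,[(533,40),(632,30),(655,215),(553,226)])):
    P=np.array([onz(t,*k(*p),z)[:2] for p in q]); print(P.mean(0).round(4),[round(float(np.linalg.norm(P[i]-P[i-1])),3) for i in range(4)],np.degrees(np.arctan2(*(P[0]-P[3])[::-1])).round(1),np.degrees(np.arctan2(*(P[1]-P[2])[::-1])).round(1))
```

```text
[ 0.37057044 -0.25430139  0.12653012]
[ 0.372  -0.2578] [0.093, 0.049, 0.094, 0.048] 6.2 5.6
[ 0.3727 -0.2543] [0.124, 0.067, 0.124, 0.067] 3.8 4.0
```

apply_moves([
  {"translation": [0,0,-0.02],"rotation": [0,0,0]},
  {"translation": [0,-0.004,-0.05],"rotation": [0,0,0]},
  {"translation": [0,-0.004,-0.09],"rotation": [0,0,0]},
  {"translation": [0,-0.004,-0.13],"rotation": [0,0,0]},
  {"translation": [0,-0.004,-0.165],"rotation": [0,0,0]},
  {"translation": [0,-0.004,-0.19],"rotation": [0,0,0]},
  {"translation": [0,-0.004,-0.21],"rotation": [0,0,0]},
  {"translation": [0,-0.004,-0.222],"rotation": [0,0,0]},
  {"translation": [0,-0.004,-0.228],"rotation": [0,0,0]},
  {"translation": [0,-0.004,-0.228],"rotation": [0,0,0]},
])

```text
t: 13.98
eef_pos: [0.3727, -0.2554, 0.072]
ee_rot: [3.142, 0.0, 0.0]
force: [0.4, -0.1, 0.1]
width: 0.0876
gripper_force: 0.0
```

apply_moves([
  {"translation": [0,0,0],"rotation": [0,0,0]},
  {"translation": [0,0,0],"rotation": [0,0,0]},
  {"translation": [0,0,0],"rotation": [0,0,0]},
  {"translation": [0,0,0],"rotation": [0,0,0]},
  {"translation": [0,0,0],"rotation": [0,0,0]},
  {"translation": [0,0,0],"rotation": [0,0,0]},
  {"translation": [0,0,0],"rotation": [0,0,0]},
  {"translation": [0,0,0],"rotation": [0,0,0]},
  {"translation": [0,0,0],"rotation": [0,0,0]},
  {"translation": [0,0,0],"rotation": [0,0,0]},
], jaw=1, newtons=20)

```text
t: 14.82
eef_pos: [0.3727, -0.2554, 0.0722]
ee_rot: [3.142, -0.0, -0.0]
force: [-0.4, -0.2, 2.9]
width: 0.0531
gripper_force: 20.0
```

apply_moves([
  {"translation": [0,0,0.01],"rotation": [0,0,0]},
  {"translation": [0,0,0.03],"rotation": [0,0,0]},
  {"translation": [0,0,0.07],"rotation": [0,0,0]},
  {"translation": [0,0,0.14],"rotation": [0,0,0]},
  {"translation": [0,0,0.23],"rotation": [0,0,0]},
  {"translation": [0.02,0,0.33],"rotation": [0,0,0]},
  {"translation": [0.06,0.02,0.43],"rotation": [0,0,0]},
  {"translation": [0.12,0.06,0.52],"rotation": [0,0,0]},
  {"translation": [0.2,0.13,0.58],"rotation": [0,0,0]},
  {"translation": [0.28,0.22,0.6],"rotation": [0,0,0]},
])

```text
t: 15.65
eef_pos: [0.4443, -0.2007, 0.2255]
ee_rot: [3.141, -0.005, -0.001]
force: [1.8, -0.7, -1.7]
width: 0.0533
gripper_force: 20.0
```

apply_moves([
  {"translation": [0.08,0.1,0],"rotation": [0,0,0]},
  {"translation": [0.16,0.2,0],"rotation": [0,0,0]},
  {"translation": [0.24,0.3,0],"rotation": [0,0,0]},
  {"translation": [0.32,0.41,0],"rotation": [0,0,0]},
  {"translation": [0.4,0.52,0],"rotation": [0,0,0]},
  {"translation": [0.48,0.63,0],"rotation": [0,0,0]},
  {"translation": [0.54,0.74,0],"rotation": [0,0,0]},
  {"translation": [0.56,0.84,0],"rotation": [0,0,0]},
  {"translation": [0.56,0.91,0],"rotation": [0,0,0]},
  {"translation": [0.56,0.94,0],"rotation": [0,0,0]},
])

```text
t: 16.48
eef_pos: [0.5827, 0.0368, 0.2218]
ee_rot: [3.142, 0.001, 0.002]
force: [-0.8, -0.4, -1.4]
width: 0.0529
gripper_force: 20.0
```

Run:
```python
from h import *
import pickle
s,m,im=snap('wrist','pics/w7.png'); print(s['eef_pos'],s['width'])
print(proj(m,(.61,.2367,.005)))
h=im
cv2.imwrite('pics/v7.png',im[:300])
pickle.dump(m,open('w7.pkl','wb'))
```

```text
[0.58274462 0.03677438 0.22175776] 0.052944538808864974
[135.86905657 145.57412282]
```

View pics/v7.png

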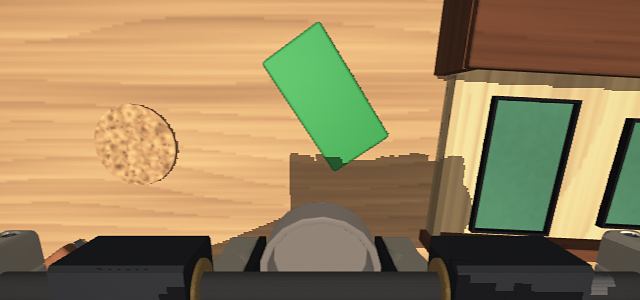

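The mat is at (135.5,144.5), matching the predicted (135.9,145.6), so its centre is about (0.611,0.237). The dish is level between the fingers.

apply_moves([
  {"translation": [0.02,0.06,0],"rotation": [0,0,0]},
  {"translation": [0.05,0.16,0],"rotation": [0,0,0]},
  {"translation": [0.08,0.28,0],"rotation": [0,0,0]},
  {"translation": [0.1,0.41,0],"rotation": [0,0,0]},
  {"translation": [0.113,0.54,0],"rotation": [0,0,0]},
  {"translation": [0.113,0.66,-0.06],"rotation": [0,0,0]},
  {"translation": [0.113,0.75,-0.15],"rotation": [0,0,0]},
  {"translation": [0.113,0.8,-0.26],"rotation": [0,0,0]},
  {"translation": [0.113,0.81,-0.36],"rotation": [0,0,0]},
  {"translation": [0.113,0.81,-0.42],"rotation": [0,0,0]},
])

```text
t: 17.37
eef_pos: [0.6096, 0.2372, 0.114]
ee_rot: [3.14, 0.003, 0.0]
force: [-0.4, -1.0, -1.6]
width: 0.0535
gripper_force: 20.0
```

apply_moves([
  {"translation": [0,0,-0.04],"rotation": [0,0,0]},
  {"translation": [0,0,-0.09],"rotation": [0,0,0]},
  {"translation": [0,0,-0.15],"rotation": [0,0,0]},
  {"translation": [0,0,-0.21],"rotation": [0,0,0]},
  {"translation": [0,0,-0.27],"rotation": [0,0,0]},
  {"translation": [0,0,-0.32],"rotation": [0,0,0]},
  {"translation": [0,0,-0.36],"rotation": [0,0,0]},
  {"translation": [0,0,-0.385],"rotation": [0,0,0]},
  {"translation": [0,0,-0.4],"rotation": [0,0,0]},
  {"translation": [0,0,-0.4],"rotation": [0,0,0]},
])

```text
t: 18.2
eef_pos: [0.6108, 0.2369, 0.0166]
ee_rot: [3.141, 0.001, -0.0]
force: [-1.0, -0.6, -0.4]
width: 0.053
gripper_force: 20.0
```

apply_moves([
  {"translation": [0,0,-0.006],"rotation": [0,0,0]},
  {"translation": [0,0,-0.012],"rotation": [0,0,0]},
  {"translation": [0,0,-0.017],"rotation": [0,0,0]},
  {"translation": [0,0,-0.022],"rotation": [0,0,0]},
  {"translation": [0,0,-0.026],"rotation": [0,0,0]},
  {"translation": [0,0,-0.029],"rotation": [0,0,0]},
  {"translation": [0,0,-0.031],"rotation": [0,0,0]},
  {"translation": [0,0,-0.031],"rotation": [0,0,0]},
  {"translation": [0,0,-0.031],"rotation": [0,0,0]},
  {"translation": [0,0,-0.031],"rotation": [0,0,0]},
])

```text
t: 19.03
eef_pos: [0.6109, 0.2371, 0.0093]
ee_rot: [-3.142, 0.0, -0.0]
force: [-0.3, -0.2, -0.8]
width: 0.0527
gripper_force: 20.0
```

apply_moves([
  {"translation": [0,0,-0.002],"rotation": [0,0,0]},
  {"translation": [0,0,-0.004],"rotation": [0,0,0]},
  {"translation": [0,0,-0.006],"rotation": [0,0,0]},
  {"translation": [0,0,-0.006],"rotation": [0,0,0]},
  {"translation": [0,0,-0.006],"rotation": [0,0,0]},
  {"translation": [0,0,-0.006],"rotation": [0,0,0]},
  {"translation": [0,0,-0.006],"rotation": [0,0,0]},
  {"translation": [0,0,-0.006],"rotation": [0,0,0]},
  {"translation": [0,0,-0.006],"rotation": [0,0,0]},
  {"translation": [0,0,-0.006],"rotation": [0,0,0]},
])

```text
t: 19.87
eef_pos: [0.611, 0.2371, 0.0092]
ee_rot: [-3.141, -0.001, 0.0]
force: [-3.7, -0.4, 9.9]
width: 0.053
gripper_force: 20.0
```

The dish is in contact with the mat at 9.9 N. Release and rise.

apply_moves([
  {"translation": [0,0,0.002],"rotation": [0,0,0]},
  {"translation": [0,0,0.002],"rotation": [0,0,0]},
  {"translation": [0,0,0.002],"rotation": [0,0,0]},
  {"translation": [0,0,0.002],"rotation": [0,0,0]},
  {"translation": [0,0,0.002],"rotation": [0,0,0]},
  {"translation": [0,0,0.002],"rotation": [0,0,0]},
  {"translation": [0,0,0.002],"rotation": [0,0,0]},
  {"translation": [0,0,0.01],"rotation": [0,0,0]},
  {"translation": [0,0,0.03],"rotation": [0,0,0]},
  {"translation": [0,0,0.07],"rotation": [0,0,0]},
], jaw=-1)

```text
t: 20.7
eef_pos: [0.6102, 0.2366, 0.0248]
ee_rot: [3.14, 0.002, -0.0]
force: [-0.3, -1.0, -0.4]
width: 0.0878
gripper_force: 0.0
```

apply_moves([
  {"translation": [0,0,0.1],"rotation": [0,0,0]},
  {"translation": [0,0,0.22],"rotation": [0,0,0]},
  {"translation": [0,0,0.36],"rotation": [0,0,0]},
  {"translation": [0,0,0.5],"rotation": [0,0,0]},
  {"translation": [0,0,0.64],"rotation": [0,0,0]},
  {"translation": [-0.04,-0.12,0.74],"rotation": [0,0,0.04]},
  {"translation": [-0.1,-0.26,0.8],"rotation": [0,0,0.08]},
  {"translation": [-0.16,-0.4,0.8],"rotation": [0,0,0.12]},
  {"translation": [-0.22,-0.54,0.8],"rotation": [0,0,0.16]},
  {"translation": [-0.28,-0.68,0.8],"rotation": [0,0,0.2]},
])

```text
t: 21.53
eef_pos: [0.54, 0.0657, 0.2269]
ee_rot: [-3.141, -0.002, 0.106]
force: [0.8, -1.6, -0.0]
width: 0.0877
gripper_force: 0.0
```

apply_moves([
  {"translation": [-0.06,-0.14,0.02],"rotation": [0,0,0]},
  {"translation": [-0.12,-0.28,0.05],"rotation": [0,0,0]},
  {"translation": [-0.18,-0.42,0.08],"rotation": [0,0,0]},
  {"translation": [-0.25,-0.56,0.11],"rotation": [0,0,0]},
  {"translation": [-0.32,-0.7,0.14],"rotation": [0,0,0]},
  {"translation": [-0.38,-0.84,0.16],"rotation": [0,0,0]},
  {"translation": [-0.44,-0.95,0.16],"rotation": [0,0,0]},
  {"translation": [-0.5,-1,0.16],"rotation": [0,0,0]},
  {"translation": [-0.52,-1,0.16],"rotation": [0,0,0]},
  {"translation": [-0.52,-1,0.16],"rotation": [0,0,0]},
])

```text
t: 22.37
eef_pos: [0.4097, -0.1836, 0.2664]
ee_rot: [3.142, -0.002, 0.103]
force: [-0.0, 0.4, -0.1]
width: 0.088
gripper_force: 0.0
```

Run:
```python
from h import *
import pickle
s,m,im=snap('wrist','pics/w8.png'); print(s['eef_pos'],s['ee_rot']); pickle.dump(m,open('w8.pkl','wb'))
_,c,ci=snap('scene','pics/scene8.png')
a=im[60:260,300:500]; u,v=proj(m,(.373,-.256,.05)); print(u,v)
u,v=int(u),min(int(v),330); x0,y0=u-80,v-70; print(x0,y0)
a=cv2.resize(im[y0:y0+140,x0:x0+160],(480,420),interpolation=2)
b=cv2.resize(ci[210:280,410:510],(300,210),interpolation=2)
cv2.imwrite('pics/v8.png',np.hstack([a,cv2.copyMakeBorder(b,0,210,0,0,0)]))
```

```text
[ 0.40971344 -0.18361842  0.26644768] [ 3.14151007e+00 -1.88055353e-03  1.02556909e-01]
379.7499733286591 208.6209418450422
299 138
```

View pics/v8.png

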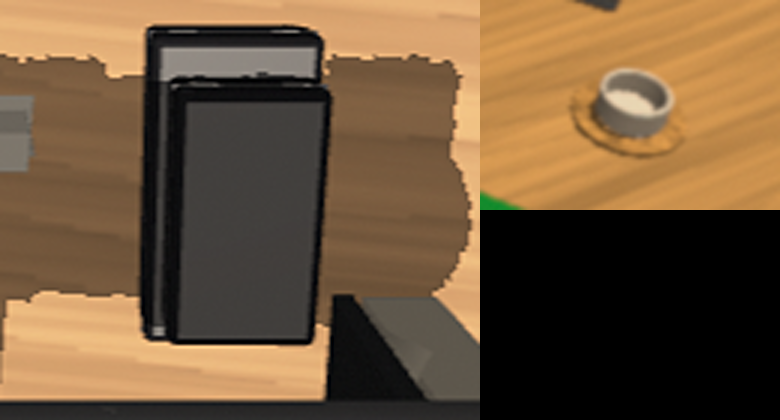

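The dish sits upright on the mat, near the middle. In the crop the small box lid has corners (171,85), (330,88), (315,343), (167,341), and the large box lies beneath with its left edge (148,33)–(143,335).

Run:
```python
from h import *
import pickle
m=pickle.load(open('w8.pkl','rb'))
k=lambda p:(p[0]/3+299,p[1]/3+138)
P=np.array([onz(m,*k(p),.067)[:2] for p in [(171,85),(330,88),(315,343),(167,341)]])
print(P.mean(0),[round(float(np.linalg.norm(P[i]-P[i-1])),3) for i in range(4)],[np.degrees(np.arctan2(*(P[i]-P[j])[::-1])).round(1) for i,j in((0,3),(1,2))])
Q=np.array([onz(m,*k(p),.035)[:2] for p in [(148,33),(322,37),(143,335)]])
print(Q.round(4),np.linalg.norm(Q[0]-Q[2]),np.linalg.norm(Q[0]-Q[1]),'yaw',np.degrees(np.arctan2(*(Q[0]-Q[2])[::-1])),'centre',(Q[1]+Q[2])/2)
c=camera_model('scene'); im=cv2.imread('pics/scene8.png')
g=cv2.cvtColor(im,cv2.COLOR_BGR2HSV); w=cv2.inRange(g,(0,0,60),(180,85,255)); r=np.zeros_like(w); r[225:262,435:485]=w[225:262,435:485]
x,y,W,H=cv2.boundingRect(r); print('dish px',x,y,W,H,'expected', [proj(c,(.611+dx,.237+dy,z)).round(1).tolist() for dx,dy,z in((0,0,.005),(0,0,.031))])
```

```text
[ 0.37552521 -0.25397417] [0.098, 0.056, 0.097, 0.056] [np.float64(6.5), np.float64(6.5)]
[[ 0.435  -0.2134]
 [ 0.4402 -0.2789]
 [ 0.3121 -0.2266]] 0.12361376919651147 0.06579548089558683 yaw 6.12942994460998 centre [ 0.3761399  -0.25274839]
dish px 449 233 25 23 expected [[459.9, 247.8], [462.4, 239.8]]
```

apply_moves([
  {"translation": [-0.03,-0.06,-0.02],"rotation": [0,0,0.02]},
  {"translation": [-0.07,-0.15,-0.06],"rotation": [0,0,0.02]},
  {"translation": [-0.11,-0.23,-0.14],"rotation": [0,0,0.02]},
  {"translation": [-0.14,-0.27,-0.24],"rotation": [0,0,0.02]},
  {"translation": [-0.14,-0.282,-0.35],"rotation": [0,0,0.02]},
  {"translation": [-0.14,-0.282,-0.46],"rotation": [0,0,0.02]},
  {"translation": [-0.14,-0.282,-0.57],"rotation": [0,0,0.02]},
  {"translation": [-0.14,-0.282,-0.65],"rotation": [0,0,0.02]},
  {"translation": [-0.14,-0.282,-0.7],"rotation": [0,0,0.02]},
  {"translation": [-0.14,-0.282,-0.71],"rotation": [0,0,0.02]},
])

```text
t: 23.3
eef_pos: [0.3753, -0.2524, 0.0855]
ee_rot: [-3.14, 0.004, 0.116]
force: [0.4, 0.1, -0.4]
width: 0.0875
gripper_force: 0.0
```

apply_moves([
  {"translation": [0,0,-0.02],"rotation": [0,0,0]},
  {"translation": [0,0,-0.05],"rotation": [0,0,0]},
  {"translation": [0,0,-0.08],"rotation": [0,0,0]},
  {"translation": [0,0,-0.11],"rotation": [0,0,0]},
  {"translation": [0,0,-0.135],"rotation": [0,0,0]},
  {"translation": [0,0,-0.15],"rotation": [0,0,0]},
  {"translation": [0,0,-0.16],"rotation": [0,0,0]},
  {"translation": [0,0,-0.16],"rotation": [0,0,0]},
  {"translation": [0,0,-0.16],"rotation": [0,0,0]},
  {"translation": [0,0,-0.16],"rotation": [0,0,0]},
])

```text
t: 24.13
eef_pos: [0.3761, -0.2535, 0.0481]
ee_rot: [3.141, -0.0, 0.115]
force: [-0.4, -0.3, 0.3]
width: 0.0878
gripper_force: 0.0
```

apply_moves([
  {"translation": [0,0,0.008],"rotation": [0,0,0]},
  {"translation": [0,0,0.008],"rotation": [0,0,0]},
  {"translation": [0,0,0.008],"rotation": [0,0,0]},
  {"translation": [0,0,0.008],"rotation": [0,0,0]},
  {"translation": [0,0,0.008],"rotation": [0,0,0]},
  {"translation": [0,0,0.008],"rotation": [0,0,0]},
  {"translation": [0,0,0.008],"rotation": [0,0,0]},
  {"translation": [0,0,0.008],"rotation": [0,0,0]},
  {"translation": [0,0,0.008],"rotation": [0,0,0]},
  {"translation": [0,0,0.008],"rotation": [0,0,0]},
], jaw=1, newtons=25)

```text
t: 24.97
eef_pos: [0.3759, -0.2535, 0.0499]
ee_rot: [3.142, 0.0, 0.115]
force: [0.3, 1.3, 2.3]
width: 0.0558
gripper_force: 25.0
```

apply_moves([
  {"translation": [0,0,0.01],"rotation": [0,0,0]},
  {"translation": [0,0,0.04],"rotation": [0,0,0]},
  {"translation": [0,0,0.1],"rotation": [0,0,0]},
  {"translation": [0,0,0.18],"rotation": [0,0,0]},
  {"translation": [0,0,0.26],"rotation": [0,0,-0.04]},
  {"translation": [0.03,-0.01,0.34],"rotation": [0,0,-0.08]},
  {"translation": [0.08,-0.03,0.4],"rotation": [0,0,-0.12]},
  {"translation": [0.15,-0.05,0.44],"rotation": [0,0,-0.16]},
  {"translation": [0.23,-0.08,0.46],"rotation": [0,0,-0.2]},
  {"translation": [0.31,-0.1,0.46],"rotation": [0,0,-0.24]},
])

```text
t: 25.8
eef_pos: [0.4548, -0.2791, 0.1672]
ee_rot: [3.141, -0.003, -0.012]
force: [0.8, 0.7, -1.6]
width: 0.0558
gripper_force: 25.0
```

Run:
```python
from h import *
s,m,im=snap('wrist','pics/w9.png'); print(s['eef_pos'],s['ee_rot'],s['width'])
g=cv2.inRange(cv2.cvtColor(im,cv2.COLOR_BGR2HSV),(60,80,30),(90,255,190))
for c in cv2.findContours(g,0,2)[0]:
    if cv2.contourArea(c)>1500:
        W=np.array([onz(m,*p,.011)[:2] for p in c[:,0].astype(float)],np.float32); print(np.round(cv2.minAreaRect(W*1000),1) if 0 else cv2.minAreaRect(W*1000),cv2.boundingRect(c))
```

```text
[ 0.45482076 -0.27907713  0.16715433] [ 3.14079446e+00 -3.12075596e-03 -1.15006047e-02] 0.05575272120924551
((566.093017578125, -319.8033752441406), (70.95582580566406, 87.4007568359375), 87.06243896484375) (323, 0, 91, 111)
((564.1608276367188, -179.01930236816406), (80.46688842773438, 94.99425506591797), 87.17459106445312) (149, 0, 101, 119)
```

apply_moves([
  {"translation": [0.08,-0.03,0],"rotation": [0,0,-0.02]},
  {"translation": [0.17,-0.06,0],"rotation": [0,0,-0.04]},
  {"translation": [0.27,-0.09,0],"rotation": [0,0,-0.06]},
  {"translation": [0.37,-0.12,0],"rotation": [0,0,-0.077]},
  {"translation": [0.45,-0.15,0],"rotation": [0,0,-0.077]},
  {"translation": [0.49,-0.17,-0.03],"rotation": [0,0,-0.077]},
  {"translation": [0.502,-0.17,-0.1],"rotation": [0,0,-0.077]},
  {"translation": [0.502,-0.17,-0.18],"rotation": [0,0,-0.077]},
  {"translation": [0.502,-0.17,-0.26],"rotation": [0,0,-0.077]},
  {"translation": [0.502,-0.17,-0.3],"rotation": [0,0,-0.077]},
])

```text
t: 26.68
eef_pos: [0.5768, -0.3202, 0.0868]
ee_rot: [-3.14, 0.004, -0.051]
force: [-0.6, -0.5, -1.1]
width: 0.0556
gripper_force: 25.0
```

apply_moves([
  {"translation": [0,0,-0.03],"rotation": [0,0,0]},
  {"translation": [0,0,-0.07],"rotation": [0,0,0]},
  {"translation": [0,0,-0.11],"rotation": [0,0,0]},
  {"translation": [0,0,-0.15],"rotation": [0,0,0]},
  {"translation": [0,0,-0.18],"rotation": [0,0,0]},
  {"translation": [0,0,-0.2],"rotation": [0,0,0]},
  {"translation": [0,0,-0.21],"rotation": [0,0,0]},
  {"translation": [0,0,-0.21],"rotation": [0,0,0]},
  {"translation": [0,0,-0.21],"rotation": [0,0,0]},
  {"translation": [0,0,-0.21],"rotation": [0,0,0]},
])

```text
t: 27.52
eef_pos: [0.5793, -0.3211, 0.0379]
ee_rot: [3.141, -0.001, -0.051]
force: [0.3, 0.4, -0.7]
width: 0.0559
gripper_force: 25.0
```

apply_moves([
  {"translation": [0,0,-0.008],"rotation": [0,0,0]},
  {"translation": [0,0,-0.016],"rotation": [0,0,0]},
  {"translation": [0,0,-0.024],"rotation": [0,0,0]},
  {"translation": [0,0,-0.032],"rotation": [0,0,0]},
  {"translation": [0,0,-0.039],"rotation": [0,0,0]},
  {"translation": [0,0,-0.045],"rotation": [0,0,0]},
  {"translation": [0,0,-0.05],"rotation": [0,0,0]},
  {"translation": [0,0,-0.05],"rotation": [0,0,0]},
  {"translation": [0,0,-0.05],"rotation": [0,0,0]},
  {"translation": [0,0,-0.05],"rotation": [0,0,0]},
])

```text
t: 28.35
eef_pos: [0.5789, -0.3209, 0.0249]
ee_rot: [3.142, 0.0, -0.051]
force: [-1.7, -0.1, 1.2]
width: 0.0559
gripper_force: 25.0
```

apply_moves([
  {"translation": [0,0,-0.002],"rotation": [0,0,0]},
  {"translation": [0,0,-0.004],"rotation": [0,0,0]},
  {"translation": [0,0,-0.004],"rotation": [0,0,0]},
  {"translation": [0,0,-0.004],"rotation": [0,0,0]},
  {"translation": [0,0,-0.004],"rotation": [0,0,0]},
  {"translation": [0,0,-0.004],"rotation": [0,0,0]},
  {"translation": [0,0,-0.004],"rotation": [0,0,0]},
  {"translation": [0,0,-0.004],"rotation": [0,0,0]},
  {"translation": [0,0,-0.004],"rotation": [0,0,0]},
  {"translation": [0,0,-0.004],"rotation": [0,0,0]},
])

```text
t: 29.18
eef_pos: [0.5789, -0.3209, 0.0249]
ee_rot: [3.141, -0.0, -0.051]
force: [-3.3, 2.2, 9.2]
width: 0.0559
gripper_force: 25.0
```

The box is on the floor (z as expected, 9 N). I'll release it with a partial opening and go back up.

apply_moves([
  {"translation": [0,0,0.004],"rotation": [0,0,0]},
  {"translation": [0,0,0.004],"rotation": [0,0,0]},
  {"translation": [0,0,0.004],"rotation": [0,0,0]},
  {"translation": [0,0,0.004],"rotation": [0,0,0]},
  {"translation": [0,0,0.004],"rotation": [0,0,0]},
  {"translation": [0,0,0.004],"rotation": [0,0,0]},
  {"translation": [0,0,0.004],"rotation": [0,0,0]},
  {"translation": [0,0,0.02],"rotation": [0,0,0]},
  {"translation": [0,0,0.05],"rotation": [0,0,0]},
  {"translation": [0,0,0.1],"rotation": [0,0,0]},
], jaw=-0.6)

```text
t: 30.02
eef_pos: [0.5782, -0.3207, 0.0486]
ee_rot: [-3.141, 0.002, -0.051]
force: [0.6, 0.3, 0.3]
width: 0.0702
gripper_force: 0.0
```

apply_moves([
  {"translation": [0,0,0.1],"rotation": [0,0,0]},
  {"translation": [0,0,0.22],"rotation": [0,0,0]},
  {"translation": [0,0,0.34],"rotation": [0,0,0.02]},
  {"translation": [-0.05,0.02,0.46],"rotation": [0,0,0.06]},
  {"translation": [-0.13,0.05,0.56],"rotation": [0,0,0.1]},
  {"translation": [-0.23,0.08,0.64],"rotation": [0,0,0.15]},
  {"translation": [-0.34,0.12,0.7],"rotation": [0,0,0.2]},
  {"translation": [-0.45,0.16,0.74],"rotation": [0,0,0.24]},
  {"translation": [-0.55,0.2,0.74],"rotation": [0,0,0.28]},
  {"translation": [-0.62,0.24,0.74],"rotation": [0,0,0.3]},
], jaw=-1)

```text
t: 30.85
eef_pos: [0.4222, -0.2606, 0.2362]
ee_rot: [3.141, -0.003, 0.107]
force: [-0.4, 0.2, 0.9]
width: 0.0878
gripper_force: 0.0
```

Run:
```python
from h import *
import pickle
s,m,im=snap('wrist','pics/w10.png'); print(s['eef_pos'],s['ee_rot']); pickle.dump(m,open('w10.pkl','wb'))
print(proj(m,(.376,-.2527,.036)),proj(m,(.579,-.321,.04)))
_,c,ci=snap('scene','pics/scene10.png')
b=cv2.resize(ci[190:360,170:360],(380,340),interpolation=2)
a=np.zeros((600,640,3),np.uint8); a[:260]=im[:260]; a[260:,:380]=b; cv2.imwrite('pics/v10.png',a)
```

```text
[ 0.42215653 -0.26063033  0.23619612] [ 3.14065994 -0.00339542  0.10706732]
[308.1809101  214.46342682] [401.7625595   17.73929891]
```

View pics/v10.png

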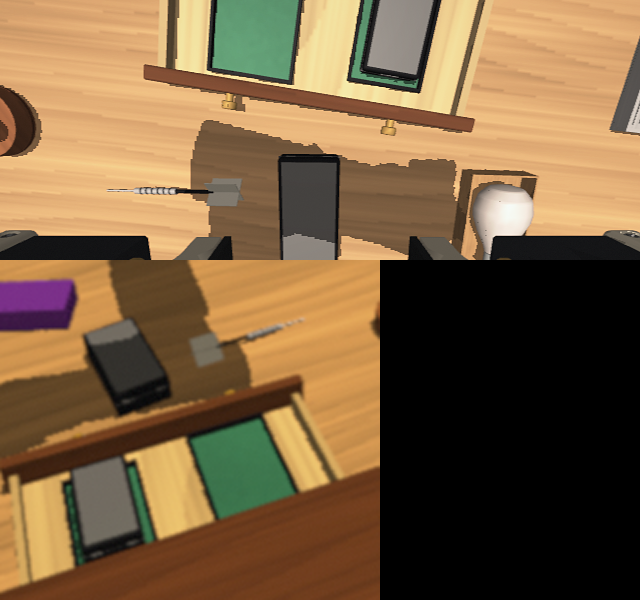

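The small box lies flat, lid up, inside its insert with green showing all round. The large box is alone, its far edge at (279,157)–(339,155).

Run:
```python
from h import *
import pickle
m=pickle.load(open('w10.pkl','rb')); im=cv2.imread('pics/w10.png')
a,b=onz(m,279,157,.035),onz(m,339,155.5,.035); w=b-a
y=np.degrees(np.arctan2(w[1],w[0]))+90; d=np.array([np.cos(np.radians(y)),np.sin(np.radians(y))])
print(np.linalg.norm(w),y,'centre',((a+b)/2)[:2]-d*.063)
l,r=onz(m,280.5,235,.035),onz(m,339.5,235,.035); print(l,r,'side yaw',np.degrees(np.arctan2(*(a-l)[:2][::-1])),np.degrees(np.arctan2(*(b-r)[:2][::-1])))
```

```text
0.06304494705429173 7.477489049821671 centre [ 0.37733709 -0.2555454 ]
[ 0.34832943 -0.22421205  0.035     ] [ 0.35525163 -0.28991326  0.035     ] side yaw 5.309509452895688 7.271692299240424
```

apply_moves([
  {"translation": [-0.06,0.01,0],"rotation": [0,0,0]},
  {"translation": [-0.13,0.02,-0.06],"rotation": [0,0,0]},
  {"translation": [-0.188,0.026,-0.15],"rotation": [0,0,0]},
  {"translation": [-0.188,0.026,-0.26],"rotation": [0,0,0]},
  {"translation": [-0.188,0.026,-0.38],"rotation": [0,0,0]},
  {"translation": [-0.188,0.026,-0.5],"rotation": [0,0,0]},
  {"translation": [-0.188,0.026,-0.6],"rotation": [0,0,0]},
  {"translation": [-0.188,0.026,-0.66],"rotation": [0,0,0]},
  {"translation": [-0.188,0.026,-0.7],"rotation": [0,0,0]},
  {"translation": [-0.188,0.026,-0.7],"rotation": [0,0,0]},
])

```text
t: 31.78
eef_pos: [0.3764, -0.2544, 0.0575]
ee_rot: [-3.141, 0.003, 0.106]
force: [-0.8, 0.2, 1.5]
width: 0.0877
gripper_force: 0.0
```

apply_moves([
  {"translation": [0,0,-0.03],"rotation": [0,0,0]},
  {"translation": [0,0,-0.06],"rotation": [0,0,0]},
  {"translation": [0,0,-0.09],"rotation": [0,0,0]},
  {"translation": [0,0,-0.12],"rotation": [0,0,0]},
  {"translation": [0,0,-0.145],"rotation": [0,0,0]},
  {"translation": [0,0,-0.16],"rotation": [0,0,0]},
  {"translation": [0,0,-0.168],"rotation": [0,0,0]},
  {"translation": [0,0,-0.168],"rotation": [0,0,0]},
  {"translation": [0,0,-0.168],"rotation": [0,0,0]},
  {"translation": [0,0,-0.168],"rotation": [0,0,0]},
])

```text
t: 32.62
eef_pos: [0.3772, -0.2545, 0.0171]
ee_rot: [3.141, -0.0, 0.106]
force: [0.0, -0.3, 0.7]
width: 0.0876
gripper_force: 0.0
```

apply_moves([
  {"translation": [0,0,0],"rotation": [0,0,0]},
  {"translation": [0,0,0],"rotation": [0,0,0]},
  {"translation": [0,0,0],"rotation": [0,0,0]},
  {"translation": [0,0,0],"rotation": [0,0,0]},
  {"translation": [0,0,0],"rotation": [0,0,0]},
  {"translation": [0,0,0],"rotation": [0,0,0]},
  {"translation": [0,0,0],"rotation": [0,0,0]},
  {"translation": [0,0,0],"rotation": [0,0,0]},
  {"translation": [0,0,0],"rotation": [0,0,0]},
  {"translation": [0,0,0],"rotation": [0,0,0]},
], jaw=1, newtons=25)

```text
t: 33.45
eef_pos: [0.3769, -0.2544, 0.0169]
ee_rot: [3.142, -0.0, 0.106]
force: [-1.8, 2.1, 5.7]
width: 0.0662
gripper_force: 25.0
```

apply_moves([
  {"translation": [0,0,0.01],"rotation": [0,0,0]},
  {"translation": [0,0,0.04],"rotation": [0,0,0]},
  {"translation": [0,0,0.1],"rotation": [0,0,0]},
  {"translation": [0,0,0.18],"rotation": [0,0,-0.04]},
  {"translation": [0.02,0.02,0.27],"rotation": [0,0,-0.08]},
  {"translation": [0.06,0.04,0.36],"rotation": [0,0,-0.12]},
  {"translation": [0.12,0.07,0.42],"rotation": [0,0,-0.16]},
  {"translation": [0.2,0.1,0.44],"rotation": [0,0,-0.2]},
  {"translation": [0.29,0.13,0.44],"rotation": [0,0,-0.25]},
  {"translation": [0.38,0.16,0.44],"rotation": [0,0,-0.298]},
])

```text
t: 34.28
eef_pos: [0.4728, -0.2141, 0.1281]
ee_rot: [-3.142, -0.002, -0.051]
force: [0.1, -0.5, -1.5]
width: 0.0657
gripper_force: 25.0
```

apply_moves([
  {"translation": [0.08,0.03,0],"rotation": [0,0,0]},
  {"translation": [0.17,0.06,0],"rotation": [0,0,0]},
  {"translation": [0.26,0.09,0],"rotation": [0,0,0]},
  {"translation": [0.35,0.11,0],"rotation": [0,0,0]},
  {"translation": [0.42,0.13,0],"rotation": [0,0,0]},
  {"translation": [0.46,0.135,-0.04],"rotation": [0,0,0]},
  {"translation": [0.46,0.135,-0.1],"rotation": [0,0,0]},
  {"translation": [0.46,0.135,-0.16],"rotation": [0,0,0]},
  {"translation": [0.46,0.135,-0.2],"rotation": [0,0,0]},
  {"translation": [0.46,0.135,-0.22],"rotation": [0,0,0]},
])

```text
t: 35.12
eef_pos: [0.5852, -0.1808, 0.0697]
ee_rot: [-3.141, 0.003, -0.05]
force: [0.2, 0.4, -2.3]
width: 0.0657
gripper_force: 25.0
```

apply_moves([
  {"translation": [0,0,-0.02],"rotation": [0,0,0]},
  {"translation": [0,0,-0.04],"rotation": [0,0,0]},
  {"translation": [0,0,-0.06],"rotation": [0,0,0]},
  {"translation": [0,0,-0.08],"rotation": [0,0,0]},
  {"translation": [0,0,-0.1],"rotation": [0,0,0]},
  {"translation": [0,0,-0.11],"rotation": [0,0,0]},
  {"translation": [0,0,-0.12],"rotation": [0,0,0]},
  {"translation": [0,0,-0.12],"rotation": [0,0,0]},
  {"translation": [0,0,-0.12],"rotation": [0,0,0]},
  {"translation": [0,0,-0.12],"rotation": [0,0,0]},
])

```text
t: 35.95
eef_pos: [0.5871, -0.1807, 0.0421]
ee_rot: [3.142, -0.0, -0.05]
force: [-0.1, 0.5, -1.3]
width: 0.0658
gripper_force: 25.0
```

apply_moves([
  {"translation": [0,0,-0.008],"rotation": [0,0,0]},
  {"translation": [0,0,-0.017],"rotation": [0,0,0]},
  {"translation": [0,0,-0.026],"rotation": [0,0,0]},
  {"translation": [0,0,-0.035],"rotation": [0,0,0]},
  {"translation": [0,0,-0.043],"rotation": [0,0,0]},
  {"translation": [0,0,-0.049],"rotation": [0,0,0]},
  {"translation": [0,0,-0.053],"rotation": [0,0,0]},
  {"translation": [0,0,-0.054],"rotation": [0,0,0]},
  {"translation": [0,0,-0.054],"rotation": [0,0,0]},
  {"translation": [0,0,-0.054],"rotation": [0,0,0]},
])

```text
t: 36.78
eef_pos: [0.587, -0.1807, 0.0284]
ee_rot: [3.142, -0.0, -0.05]
force: [-1.2, 0.1, -1.9]
width: 0.0663
gripper_force: 25.0
```

apply_moves([
  {"translation": [0,0,-0.002],"rotation": [0,0,0]},
  {"translation": [0,0,-0.004],"rotation": [0,0,0]},
  {"translation": [0,0,-0.004],"rotation": [0,0,0]},
  {"translation": [0,0,-0.004],"rotation": [0,0,0]},
  {"translation": [0,0,-0.004],"rotation": [0,0,0]},
  {"translation": [0,0,-0.004],"rotation": [0,0,0]},
  {"translation": [0,0,-0.004],"rotation": [0,0,0]},
  {"translation": [0,0,-0.004],"rotation": [0,0,0]},
  {"translation": [0,0,-0.004],"rotation": [0,0,0]},
  {"translation": [0,0,-0.004],"rotation": [0,0,0]},
])

```text
t: 37.62
eef_pos: [0.5871, -0.1807, 0.028]
ee_rot: [3.141, -0.001, -0.05]
force: [-2.1, 2.0, 5.9]
width: 0.0657
gripper_force: 25.0
```

The box is in contact at z = 0.028. Release and rise.

apply_moves([
  {"translation": [0,0,0],"rotation": [0,0,0]},
  {"translation": [0,0,0],"rotation": [0,0,0]},
  {"translation": [0,0,0],"rotation": [0,0,0]},
  {"translation": [0,0,0],"rotation": [0,0,0]},
  {"translation": [0,0,0],"rotation": [0,0,0]},
  {"translation": [0,0,0],"rotation": [0,0,0]},
  {"translation": [0,0,0],"rotation": [0,0,0]},
  {"translation": [0,0,0.02],"rotation": [0,0,0]},
  {"translation": [0,0,0.05],"rotation": [0,0,0]},
  {"translation": [0,0,0.1],"rotation": [0,0,0]},
], jaw=-0.82)

```text
t: 38.45
eef_pos: [0.5863, -0.1806, 0.0521]
ee_rot: [-3.142, 0.002, -0.05]
force: [0.8, 0.8, 0.7]
width: 0.0798
gripper_force: 0.0
```

apply_moves([
  {"translation": [0,0,0.1],"rotation": [0,0,0]},
  {"translation": [0,0,0.22],"rotation": [0,0,0]},
  {"translation": [0,0,0.36],"rotation": [0,0,0]},
  {"translation": [-0.03,0.04,0.5],"rotation": [0,0,0]},
  {"translation": [-0.09,0.12,0.64],"rotation": [0,0,0]},
  {"translation": [-0.17,0.22,0.76],"rotation": [0,0,0]},
  {"translation": [-0.25,0.34,0.86],"rotation": [0,0,0]},
  {"translation": [-0.33,0.46,0.9],"rotation": [0,0,0]},
  {"translation": [-0.4,0.56,0.9],"rotation": [0,0,0]},
  {"translation": [-0.4,0.6,0.9],"rotation": [0,0,0]},
])

```text
t: 39.28
eef_pos: [0.4846, -0.0287, 0.2801]
ee_rot: [-3.139, -0.004, -0.048]
force: [-1.0, 0.4, -0.8]
width: 0.0793
gripper_force: 0.0
```

Run:
```python
from h import *
s,m,im=snap('wrist','pics/w11.png'); print(s['t'],s['eef_pos'],s['width'])
_,c,ci=snap('scene','pics/scene11.png')
a=np.zeros((600,640,3),np.uint8); a[:240]=im[:240]; a[240:,:576]=cv2.resize(ci,(576,360)); cv2.imwrite('pics/v11.png',a)
```

```text
39.2833 [ 0.48461969 -0.02866726  0.28011004] 0.07928103026995555
```

View pics/v11.png

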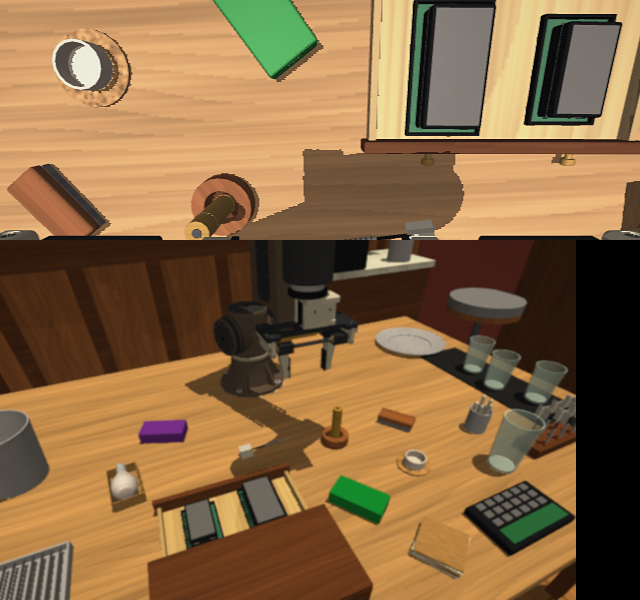

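All four pieces are in place: both boxes flat in their inserts, the tube upright, and the dish on the mat with its rim at (80,65). The bulb and dart look untouched. I'll check how well the dish is centred, then hand in.

Run:
```python
from h import *
m=camera_model('wrist'); p=onz(m,80,65,.031); print(p, get_state()['qd'].round(3))
if np.linalg.norm(p[:2]-[.611,.237])<.009: print(job_done())
```

```text
[0.61232591 0.23102443 0.031     ] [-0.042  0.04   0.012  0.006  0.004  0.035]
the job is handed in; nothing more can be done
None
```

The job is handed in at about 39 s: the tube stands in its stand, the dish is on the mat within about 6 mm of its middle, and both flight boxes lie flat, lid up, in their inserts, all placed in the order asked. The bulb and the dart were left alone.

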